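# Pack out a glue-up jig and hold it tight

### The arm

A 7-joint arm with a two-finger parallel gripper is mounted at the origin on a cart in front of the work surface, level with it; the furniture and walls round the work are solid. World frame = base frame: x ahead of the robot, y to its left, z up, the work surface at z = 0. Lengths are in m, angles in rad, forces in N, time in s.
With the tool pointing down it reaches from about 0.35 to 0.9 m from the base axis. Payload 7.2 kg.
Tool frame: the origin (TCP) lies at the very end of the fingers, on their centre line; the grasp point (between the pads) lies pinch_z behind it (pinch_z is the distance from the TCP to the grasp point, in m); z points along the fingers, y is the line along which they close (so a half turn about z gives the same grasp; the last joint's range is limited). The gripper opens to 88 mm and grips with 3 to 60 N. Pads are 20 mm wide; open, the fingers measure 115 mm over their backs; the gripper's body (75 mm by 178 mm) begins 61 mm behind the grasp point.
Start: joints at [-1.266, 0.411, -0.013, 1.596, 0.006, 1.134, -0.082], TCP at [0.228, 0.582, 0.223] pointing down, gripper open.
Joint ranges: [-2.95, 2.95], [-0.29, 1.99], [-1.47, 1.44], [0.14, 2.54], [-1.03, 4.17], [0.13, 1.85], [-2.86, 2.86]. Speed limits (rad/s): [2.39, 2.39, 3.01, 3.01, 3.14, 3.14, 3.14].

### API

Orientations are given as a rotation vector (axis times angle).
In Python, from bench import observe, read_camera, get_calibration, job_done, pinch_z gives the robot as it stands.
- The arm moves only by the tool send_rows, never from a script. Its argument "deltas" is one flat list of numbers, 5 for each row, row after row: the shift along the tool's x, y, z in cm, then the turn about the tool's z in degrees, then the gripper command: -1 is shut, 1 is fully open, values between are in proportion. A call has 1 to 10 rows; each row is the pose to reach, as a shift and turn from the pose commanded when the call began, along the tool's axes at that moment; what a row does not reach only later rows make up. A row lasts 1/12 s, in which the tool goes at most 41.7 mm and 7.16 degrees, less where a joint would pass 70% of its speed; a pose out of reach is approached as far as the arm can. A call with a gripper value outside its range is refused whole. The fingers move at their own pace and stop on an object; the grip force is fixed at half the most. Time passes only in rows, so rows that repeat a pose let the fingers close. It gives the time, the measured TCP pose, the force, the opening and the grip force at its end, in the units of the state.
- observe(): the state, without advancing time (a new reading comes with each control period).
- read_camera(name): name is "scene" or "top" or "wrist"; returns the picture (400x640x3 uint8, blue, green, red); there is no depth.
- get_calibration(name): a dict with "fovy" (degrees; the focal length in pixels is half the picture's height over the tangent of half this angle, whatever the lens; pixels are square), "cx", "cy" (the principal point, pixels), "R" (3x3) and "t" (3): a world point X has camera coordinates R X + t; the wrist camera has in their place "hand_eye" (4x4, takes a point from camera to tool coordinates, whose origin is the TCP and whose axes are the flange's). Camera axes: x right, y down, z forward; pixel columns grow to the right and rows downward; lengths in m; the calibration is good to about 2 mm. A picture is of the moment at which its call begins: read the wrist's pose just before it. get_calibration takes no time and is no camera call.
- job_done(): hands the job in; it is judged then, once.
The state is a dict: "time_s": time; "qpos": joint angles; "qd": joint speeds; "tau": joint torques, N m; "eef_pos": TCP position; "orientation": TCP orientation; "contact_force": force on the tool from outside, world axes, zero at the start; "wrist_torque": the same for the moment, N m; "width": opening from 0.0 (shut) to 1.0 (fully open); "grip_force": force on a finger pad.
Only numpy, scipy, OpenCV 4.12 (cv2) and the standard library are available. Lean on these libraries where they do the work, as an engineer would, in place of code of your own. Each camera call takes 0.05 s, during which the arm holds its last target. There are 200 camera calls.

### The job

The glued wooden blank in the bench jig has to be held under pressure. First turn the lock ring on top of the sliding stop clockwise until its finger bar is in line with the jig, on its locked mark; then take wooden packers from the rack and stand them upright in the gap in front of the blank, one after another, until the sprung pad can reach them. Finally push the wooden handle until the pad is tight on the packers, and finish while you are still pushing so that the packing stays clamped; do not shift the stop, and leave the things lying about alone.

Things in the scene. Friction and masses are not known exactly. Their poses are not given: they have to be found in the camera images.
- jig: Grey steel jig fixed to the bench, base plate 185 x 80 x 10 mm. Origin on the bench top under the face of the blank; its x axis runs level from the handle through the stop and the gap to the blank, z up. From the handle end in +x order: wooden handle, dark steel stop with the lock ring on top, steel pad, gap, blank. Two guide strips (8 mm high) leave 50 mm across the gap.
- blank: The work: a glued two-layer wooden block fixed in the jig, 44 mm wide, 35 mm tall (10 to 45 mm above the bench), 22 mm long; the gap lies in front of its dark face. Same axes as the jig, origin at the lower edge of that face, 10 mm above the bench.
- blank_face (a point): Middle of the lower edge of the blank's face, on the gap's floor (10 mm above the bench), where packers stand. Axes as the jig. Centre of a packer standing in the gap: 35 mm above this point.
- pad: Steel clamping pad, 44 mm wide, 33 mm tall, 14 mm thick, on the end of the sprung pusher; its face looks at the blank. Axes as the jig.
- pad_face (a point): Middle of the pad's face, 28 mm above the bench. The gap is the distance along the jig's x from here to the blank's face.
- handle: Wooden push handle behind the stop, rigidly joined to the pad by a steel rod: 16 mm thick (jig x), 36 mm wide, 12 to 55 mm above the bench. Axes as the jig.
- handle_back (a point): Middle of the handle's rear face, 35 mm above the bench, where to push; pushing goes along the jig's +x. Axes as the jig.
- pusher (a joint): Travel of pad and handle along the jig's +x, 0 m fully back (start) to 0.018 fully forward; a weak spring (2 N at 0, 4 N at full travel) returns it when let go.
- stop (a joint): Setting of the sliding stop with pad, handle and lock ring; the gap with the pad fully back is 0.018 m + this value (0 to 0.022). Already set and very stiff; it is not to be moved. One or two packers are needed: the remaining gap must be less than the pusher's 0.018 m travel.
- ring (a joint): Angle of the lock ring about a vertical axis: grows clockwise seen from above, 1.2 rad is the end stop and locked mark, where the finger bar is in line with the jig's x; it starts between 0 and 0.35. Friction about 0.05 N m, no spring.
- ring_bar (a point): On the ring's axis, 86 mm above the bench, 8 mm below the top of the finger bar, a height to grip. The bar is 46 mm long along this point's x axis, 10 mm thick along its y axis, and stands 36 mm above the ring (58 to 94 mm above the bench).
- stop_top (a point): Top of the stop under the ring, 46 mm above the bench, on the ring's axis. Axes as the jig.
- rack: Plywood rack fixed to the bench, 130 (own x) x 64 x 25 mm, origin at the centre of its underside, with three slots 12 mm deep at -40, 0 and +40 mm along its x; each packer's foot stands 13 mm above the bench there.
- packer_1_mid (a point): Plain wooden packer, a flat upright plate 12 mm thick (own x) x 44 mm wide (own y) x 70 mm tall (z), 35 g, foot edges bevelled 1.5 mm, a dark round plug near its top. This point is its centre, 35 mm above its foot. It starts standing in a slot of the rack. Taken best across its 44 mm width near the top.
- packer_2_mid (a point): Plain wooden packer, a flat upright plate 12 mm thick (own x) x 44 mm wide (own y) x 70 mm tall (z), 35 g, foot edges bevelled 1.5 mm, a dark round plug near its top. This point is its centre, 35 mm above its foot. It starts standing in a slot of the rack. Taken best across its 44 mm width near the top.
- packer_3_mid (a point): Plain wooden packer, a flat upright plate 12 mm thick (own x) x 44 mm wide (own y) x 70 mm tall (z), 35 g, foot edges bevelled 1.5 mm, a dark round plug near its top. This point is its centre, 35 mm above its foot. It starts standing in a slot of the rack. Taken best across its 44 mm width near the top.
- packer_1: The same packer as packer_1_mid, origin at the centre of its foot.
- packer_2: The same packer as packer_2_mid, origin at the centre of its foot.
- packer_3: The same packer as packer_3_mid, origin at the centre of its foot.
- glue_bottle: Bystander: small upright glue bottle, 29 mm across, 110 mm tall, origin at its foot. Leave alone.
- pin_dish: Bystander: shallow dish 74 mm across, 18 mm high, origin at its foot. Leave alone.
- scissors: Bystander: scissors lying flat, 62 x 163 x 7 mm. Leave alone.
Mind the look-alikes: they are no part of the job. What is shaped like the packer_3 but pink is not meant.

How it is judged:
By the outcome, as a careful person would: the job done as asked, in the order asked, and still so for the second after the job is handed in, while the arm keeps its last pose, push and grip.
It also fails if it takes over 72 s, if anything falls off the work surface, if the arm or the gripper's body presses on something with over 40 N, if the wrist force passes 120 N, or if a joint passes its speed limit or range.

## Working session

There is one attempt and no reset: what is moved stays moved. The work goes in short steps, Python scripts to look and compute and a tool call to move; the robot and the scene stay as the last step left them, time stands still between calls to the robot, and variables do not carry over. Pictures are saved under pics/ and viewed, at most 12 in all, crops included, and the job is handed in when it is done.

Besides the shell and the picture viewer there is one more tool, called after "Request:" by a JSON object that holds its "fn" and its "kwargs". send_rows: Moves the arm, as the interface text tells. Its arguments: {"type":"object","properties":{"deltas":{"type":"array","items":{"type":"number"}}},"required":["deltas"]}

```bash
mkdir -p pics; ls
python3 - <<'E'
from bench import *
import cv2,numpy as np
print(pinch_z, observe())
for n in("scene","top","wrist"):
    cv2.imwrite(f"pics/{n}0.png",read_camera(n)); print(n,get_calibration(n))
E
```

```text
pics
0.0187 {'time_s': 0.0, 'qpos': array([-1.26619058,  0.41192825, -0.01273297,  1.59704448,  0.00559674,
        1.13432605, -0.08221505]), 'qd': array([-0.00075131, -0.00017853, -0.00103062, -0.0004774 ,  0.00064547,
        0.00054175,  0.00096843]), 'tau': array([ 1.23948757e-03, -5.87943685e+01,  6.42323345e-01, -2.91074717e+01,
       -5.37621242e-02,  1.84046337e-02,  7.75755507e-05]), 'eef_pos': array([0.22748159, 0.5815711 , 0.22179115]), 'orientation': array([-5.82136379e-01, -3.08697869e+00,  2.60444449e-03]), 'contact_force': array([ 0.32852829, -0.40630974, -0.33412324]), 'wrist_torque': array([-0.05714628,  0.02716531, -0.02570209]), 'grip_force': 0.0, 'width': 0.9997494472251244}
scene {'fovy': 44.95612468381911, 'cx': 322.877351324115, 'cy': 203.48541489206613, 'R': array([[ 0.83033752, -0.55692177,  0.01943589],
       [-0.29049562, -0.46234872, -0.83776247],
       [ 0.47555431,  0.68997957, -0.54568882]]), 't': array([-0.23597342,  0.37869973,  0.68986346])}
top {'fovy': 52.838866600200994, 'cx': 322.4259394810316, 'cy': 190.4079746342226, 'R': array([[-0.00345594, -0.99991041, -0.01293201],
       [-0.99817345,  0.00422935, -0.06026506],
       [ 0.06031436,  0.01270012, -0.99809863]]), 't': array([0.36127171, 0.54608501, 0.91487222])}
wrist {'fovy': 63.097590206310436, 'cx': 317.7608639774505, 'cy': 202.40670539533903, 'hand_eye': array([[-6.55945094e-04, -9.62427248e-01, -2.71538877e-01,
         7.48291610e-02],
       [ 9.99999435e-01, -8.58510224e-04,  6.27198991e-04,
         8.83348340e-04],
       [-8.36752301e-04, -2.71538312e-01,  9.62427267e-01,
        -1.62228523e-01],
       [ 0.00000000e+00,  0.00000000e+00,  0.00000000e+00,
         1.00000000e+00]])}
```

View pics/scene0.png

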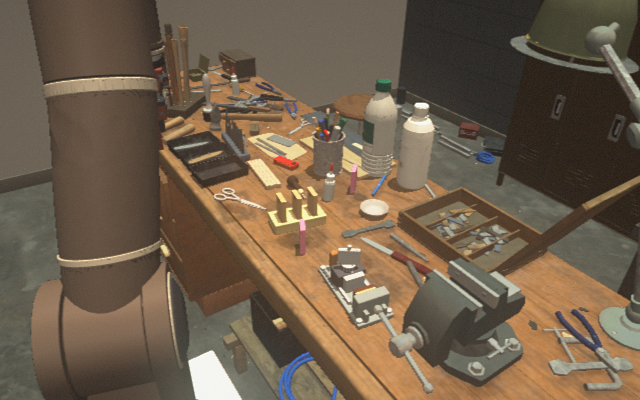

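View pics/top0.png

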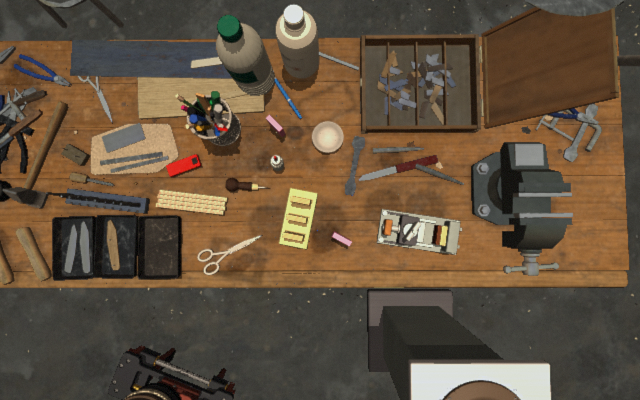

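The top view shows the rack at (298,218) with three packers and the jig at (418,232), handle on the left and blank on the right. The pink look-alikes are at (275,124) and (341,240). Next I crop in closer.

Run:
```python
import cv2,numpy as np
t=cv2.imread("pics/top0.png");s=cv2.imread("pics/scene0.png")
a=cv2.resize(t[185:260,270:470],None,fx=4,fy=4,interpolation=cv2.INTER_CUBIC)
b=cv2.resize(s[170:330,230:430],(375,300),interpolation=cv2.INTER_CUBIC)
b2=cv2.resize(s[240:330,310:410],(333,300),interpolation=cv2.INTER_CUBIC)
o=np.zeros((600,800,3),np.uint8);o[:300]=a;o[300:,:375]=b;o[300:,400:733]=b2
cv2.imwrite("pics/crop1.png",o)
```

```text
(no output)
```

View pics/crop1.png

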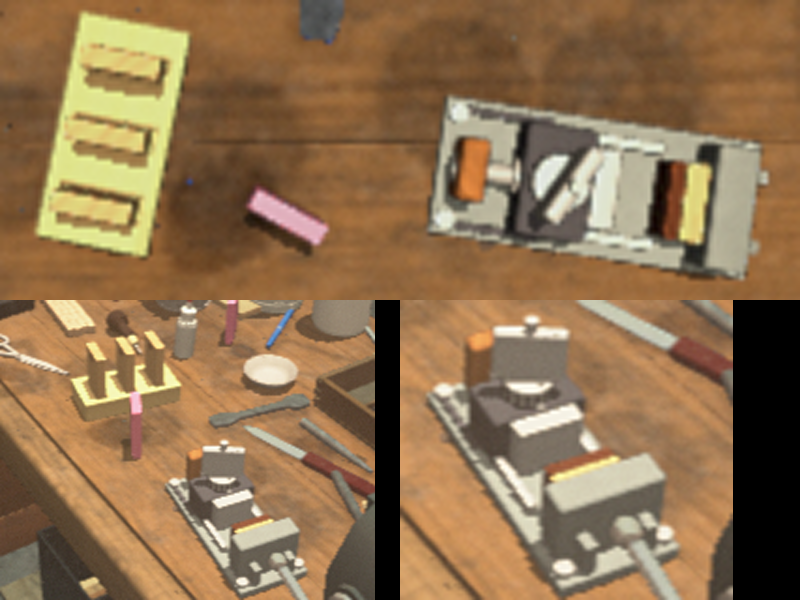

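Close crop: the rack's three tall wooden packers are at top px (300,201), (297,218) and (294,236). The two pink plates at (341,240) and (275,124) are look-alikes, so I leave them. The bar is about 70° off the jig axis. Next I take rough positions and then look from close up.

```bash
cat > h.py <<'E'
from bench import *
import cv2,numpy as np
from scipy.spatial.transform import Rotation as Rn
def pose():
    o=observe(); return np.array(o["eef_pos"]),Rn.from_rotvec(o["orientation"]).as_matrix()
def rays(name,uv,ps=None):
    c=get_calibration(name); f=200/np.tan(np.radians(c["fovy"]/2))
    uv=np.atleast_2d(np.float64(uv)); d=np.c_[(uv[:,0]-c["cx"])/f,(uv[:,1]-c["cy"])/f,np.ones(len(uv))]
    if name=="wrist":
        p,R=ps; H=c["hand_eye"]; return p+R@H[:3,3], d@(R@H[:3,:3]).T
    return -c["R"].T@c["t"], d@c["R"]
def onz(name,uv,z,ps=None):
    o,d=rays(name,uv,ps); return o+d*((z-o[2])/d[:,2])[:,None]
def tri(*vs):  # (o,d) lists -> least squares point, residual
    A=0;b=0;P=[]
    for o,d in vs:
        d=d/np.linalg.norm(d);M=np.eye(3)-np.outer(d,d);A=A+M;b=b+M@o;P.append((o,M))
    x=np.linalg.solve(A,b); return x,max(np.linalg.norm(M@(x-o)) for o,M in P)
def yaw(R=None):
    R=pose()[1] if R is None else R; return np.degrees(np.arctan2(R[1,0],R[0,0]))
def delta(target,yaw_t=None): # cm in tool axes, deg about tool z
    p,R=pose(); d=R.T@(np.array(target)-p)*100
    t=0 if yaw_t is None else (yaw(R)-yaw_t+180)%360-180
    return np.round(d,2),round(t,2)
def snap(fn):
    ps=pose(); im=read_camera("wrist"); cv2.imwrite("pics/"+fn+".png",im); np.savez("pics/"+fn,p=ps[0],R=ps[1]); return im,ps
def load(fn):
    z=np.load("pics/"+fn+".npz"); return cv2.imread("pics/"+fn+".png"),(z["p"],z["R"])
E
python3 - <<'E'
from h import *
np.set_printoptions(precision=4,suppress=True)
c=lambda u,v:(u/4+270,v/4+185)
print("bar",onz("top",[c(590,155),c(555,220)],.094))
print("packers",onz("top",[c(120,62),c(110,132),c(95,205)],.083))
print("blank yellow ends",onz("top",[c(703,165),c(690,240)],.045))
print("base corners",onz("top",[c(450,97),c(428,232),c(758,142),c(740,275)],.01))
print("yaw",yaw())
H=get_calibration("wrist")["hand_eye"]
# yaw with tool y along world x-ish (tool x -> world +-y)
for t,y in (([.45,.20,.20],90),([.45,.20,.2],-90),([.45,.14,.2],180)): print(t,y,delta(t,y))
E
```

```text
bar [[0.4714 0.1573 0.094 ]
 [0.4373 0.1764 0.094 ]]
packers [[0.522  0.4068 0.083 ]
 [0.4843 0.4122 0.083 ]
 [0.4453 0.4203 0.083 ]]
blank yellow ends [[0.4645 0.0837 0.045 ]
 [0.4229 0.0918 0.045 ]]
base corners [[0.5034 0.2194 0.01  ]
 [0.4253 0.2331 0.01  ]
 [0.4767 0.0414 0.01  ]
 [0.4002 0.0536 0.01  ]]
yaw 158.64168366005637
[0.45, 0.2, 0.2] 90 (array([-34.62, -27.44,   2.24]), np.float64(68.64))
[0.45, 0.2, 0.2] -90 (array([-34.62, -27.44,   2.24]), np.float64(-111.36))
[0.45, 0.14, 0.2] 180 (array([-36.8 , -33.03,   2.24]), np.float64(-21.36))
```

Request:
{"fn": "send_rows", "kwargs": {"deltas": [-36,-31,2,8,1,-36,-31,2,8,1,-36,-31,2,8,1,-36,-31,2,8,1,-36,-31,2,8,1,-36,-31,2,8,1,-36,-31,2,8,1,-36,-31,2,8,1,-36,-31,2,8,1,-36,-31,2,8,1]}}

```text
time_s: 0.98
eef_pos: [0.4229, 0.2122, 0.2052]
orientation: [0.796, 3.039, 0.001]
contact_force: [0.3, 0.3, -0.6]
width: 0.996
grip_force: 0.0
```

```bash
python3 -c "
from h import *
print(delta([.45,.16,.2],150.8),observe()['time_s'],pose()[0],yaw())"
```

```text
(array([-4.92, -3.23,  0.51]), np.float64(-0.15)) 0.9833 [0.42292202 0.21222438 0.20515197] 150.65018250060396
```

Request:
{"fn": "send_rows", "kwargs": {"deltas": [-4,-2.5,0.5,0,1,-4,-2.5,0.5,0,1,-4,-2.5,0.5,0,1,-4,-2.5,0.5,0,1,-4,-2.5,0.5,0,1]}}

```text
time_s: 1.4
eef_pos: [0.4444, 0.1744, 0.2]
orientation: [-0.793, -3.039, -0.0]
contact_force: [0.0, 0.1, -0.5]
width: 1.002
grip_force: 0.0
```

```bash
python3 -c "
from h import *
im,ps=snap('w1');print(ps[0],yaw())"
```

```text
[0.44441495 0.17435095 0.20004154] 150.79578944600573
```

View pics/w1.png

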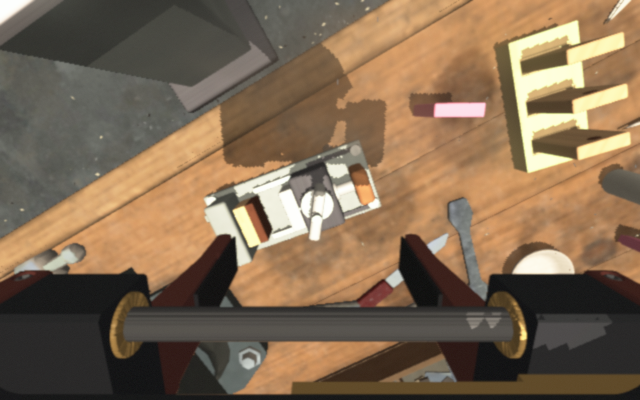

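Request:
{"fn": "send_rows", "kwargs": {"deltas": [3,7,0,0,1,3,7,0,0,1,3,7,0,0,1,3,7,0,0,1,3,7,0,0,1,3,7,0,0,1]}}

```text
time_s: 1.95
eef_pos: [0.4529, 0.2479, 0.2]
orientation: [-0.796, -3.039, 0.001]
contact_force: [1.3, 0.4, -0.1]
width: 0.999
grip_force: 0.0
```

```bash
python3 -c "
from h import *
im2,ps=snap('w2');print(ps[0],yaw())
im1,_=load('w1')
def cr(im,u,v,w,h,f): return cv2.resize(im[v:v+h,u:u+w],None,fx=f,fy=f,interpolation=cv2.INTER_CUBIC)
o=np.zeros((600,800,3),np.uint8)
o[:300,:400]=cr(im1,195,135,200,150,2); 
o[:300,400:]=cr(im2,120,90,200,150,2)
o[300:,:280]=cr(im1,500,10,140,150,2)
o[300:,400:800]=cr(im2,380,0,200,150,2)
cv2.imwrite('pics/c2.png',o)"
```

```text
[0.45286053 0.24793682 0.20001758] 150.6025495205954
```

View pics/c2.png

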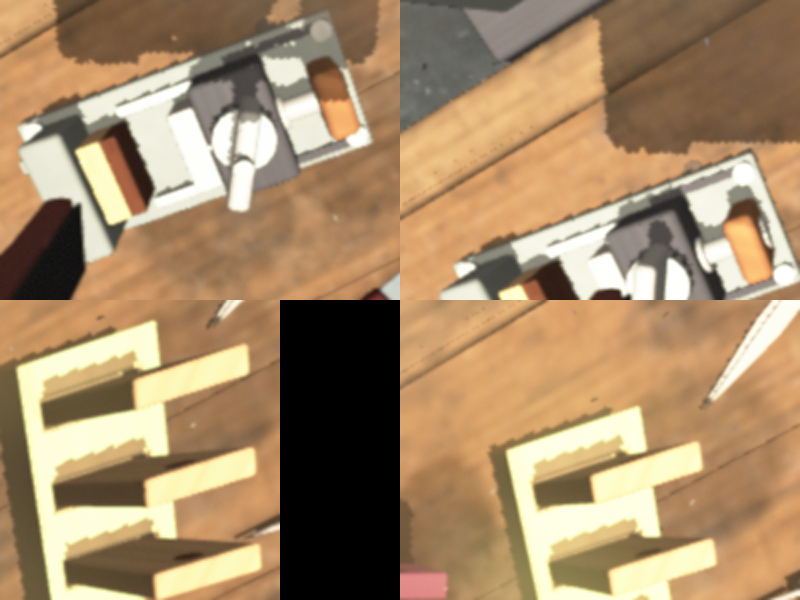

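```bash
cat >> h.py <<'E'
def rot(im,c,ang,s,w,h):
    M=cv2.getRotationMatrix2D(c,ang,s); M[:,2]+=np.array([w/2,h/2])-np.array(c); return cv2.warpAffine(im,M,(w,h),flags=cv2.INTER_CUBIC),M
def back(M,uv): return cv2.transform(np.float64(np.atleast_2d(uv))[None],cv2.invertAffineTransform(M))[0]
E
python3 - <<'E'
from h import *
o=[];Ms=[]
for n,c in(("w1",(292,202)),("w2",(233,217))):
    im,ps=load(n); a,M=rot(im,c,-19,4.2,800,300); o.append(a);Ms.append(M)
np.save("pics/Ms.npy",Ms); cv2.imwrite("pics/c3.png",np.vstack(o))
E
```

```text
(no output)
```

View pics/c3.png

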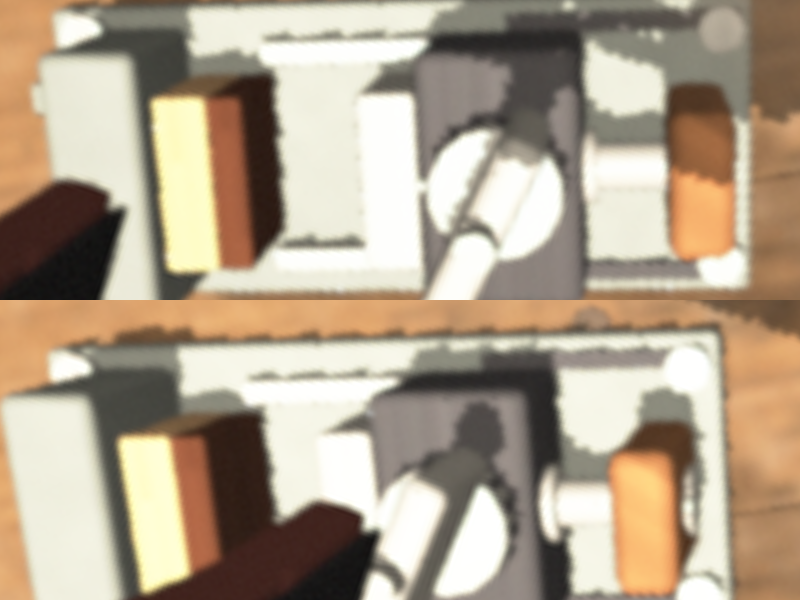

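Request:
{"fn": "send_rows", "kwargs": {"deltas": [-11.6,-7,2,0,1,-11.6,-7,2,0,1,-11.6,-7,2,0,1,-11.6,-7,2,0,1,-11.6,-7,2,0,1,-11.6,-7,2,0,1,-11.6,-7,2,0,1]}}

```text
time_s: 2.58
eef_pos: [0.5195, 0.1315, 0.1803]
orientation: [-0.795, -3.039, -0.001]
contact_force: [-0.1, 0.4, -0.1]
width: 1.002
grip_force: 0.0
```

```bash
python3 -c "
from h import *
im,ps=snap('w3');print(ps[0],yaw())
c=cv2.resize(im[30:230,200:430],None,fx=3,fy=3,interpolation=cv2.INTER_CUBIC)
cv2.imwrite('pics/c4.png',c)"
```

```text
[0.51948683 0.13152693 0.18028731] 150.7436863803039
```

View pics/c4.png

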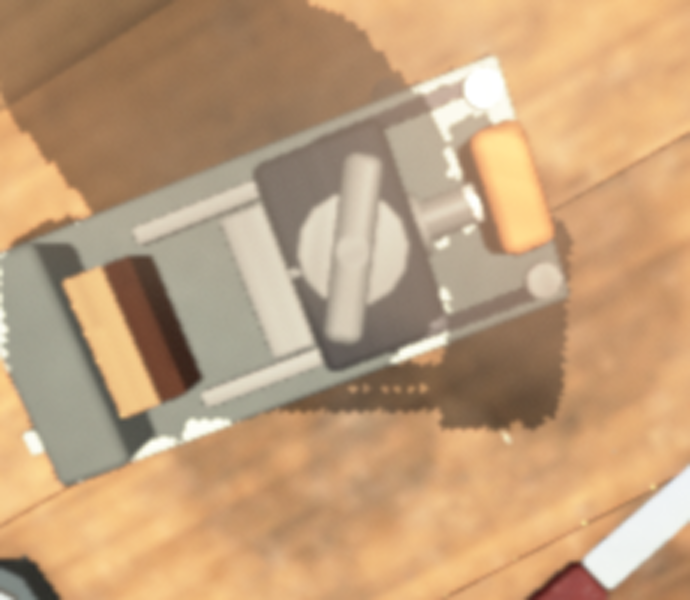

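The straight-down view shows the bar's ends at crop (365,155) and (343,341), centre (354,248). The pad face edge runs (224,225) to (274,357), and the blank face foot runs (155,255) to (200,378).

Run:
```python
from h import *
np.set_printoptions(precision=4,suppress=True)
Ms=np.load("pics/Ms.npy"); _,p1=load("w1");_,p2=load("w2");_,p3=load("w3")
c3=lambda *q:np.array(q)/3+(200,30)
W1=lambda *q:back(Ms[0],q); W2=lambda *q:back(Ms[1],np.array(q)-(0,300))
def T(a,b,pa,pb):
    A=rays("wrist",a,pa);B=rays("wrist",b,pb); return tri((A[0],A[1][0]),(B[0],B[1][0]))
# heights: handle front-left etc
print("pad corner z",T(c3((224,225)),W1((360,93)),p3,p1), T(c3((274,357)),W1((362,266)),p3,p1))
print("blank yellow corner",T(c3((62,282)),W1((152,97)),p3,p1),T(c3((120,418)),W1((170,272)),p3,p1))
# handle top mid
print("handle top c",T(c3((515,190)),W1((700,172)),p3,p1))
print("base corner",T(c3((492,58)),W1((752,8)),p3,p1))
b=onz("wrist",c3((363,155),(345,341),(354,248)),.094,p3); print("bar",b,np.degrees(np.arctan2(*(b[0]-b[1])[[1,0]])))
L=np.array(onz("wrist",c3((495,57),(5,250),(567,290),(70,485)),.01,p3)); print("base",L)
for i in(0,2): print("ang",np.degrees(np.arctan2(*(L[i+1]-L[i])[[1,0]])))
pad=onz("wrist",c3((224,225),(274,357)),.0445,p3); foot=onz("wrist",c3((157,257),(201,378)),.01,p3)
bt1=onz("wrist",W1((241,97),(254,266)),.045,p1); pad1=onz("wrist",W1((360,93),(362,266)),.0445,p1)
y3=onz("wrist",c3((62,282),(120,418)),.045,p3); 
a=np.radians(-98.5);ex=np.array([np.cos(a),np.sin(a)]);ey=np.array([-ex[1],ex[0]])
for n,q in(("pad",pad),("pad1",pad1),("foot",foot),("facetop1",bt1),("blankback3",y3),("bar",b)): print(n,q[:,:2]@ex,q[:,:2]@ey)
for h in(y3,pad,foot): print(np.degrees(np.arctan2(*(h[1]-h[0])[[1,0]])))
```

```text
pad corner z (array([0.431 , 0.1371, 0.0342]), np.float64(0.0005379784531880892)) (array([0.4716, 0.1313, 0.0463]), np.float64(0.0008793114748414961))
blank yellow corner (array([0.4218, 0.0871, 0.0408]), np.float64(0.00019071105342929263)) (array([0.4651, 0.0816, 0.0453]), np.float64(0.0003014835637428704))
handle top c (array([0.4644, 0.2168, 0.0386]), np.float64(0.0015503596899705996))
base corner (array([0.4289, 0.2339, 0.0169]), np.float64(0.001225456502217409))
bar [[0.4384 0.181  0.094 ]
 [0.4746 0.1556 0.094 ]
 [0.456  0.1686 0.094 ]] 144.91502600235893
base [[0.428  0.2351 0.01  ]
 [0.4009 0.0684 0.01  ]
 [0.5029 0.2236 0.01  ]
 [0.4775 0.0427 0.01  ]]
ang -99.22683855514717
ang -97.99755682844417
pad [-0.201  -0.2002] [0.4068 0.4475]
pad1 [-0.2009 -0.1984] [0.4039 0.4473]
foot [-0.1726 -0.1704] [0.4062 0.4479]
facetop1 [-0.1719 -0.1712] [0.404  0.4468]
blankback3 [-0.1499 -0.149 ] [0.4047 0.4478]
bar [-0.2438 -0.224  -0.2341] [0.4068 0.4464 0.4261]
-9.695440155371466
-9.595235099912554
-11.527438970964889
```

```bash
python3 -c "
from h import *
print(delta([.4555,.168,.12],145.2))"
```

```text
(array([7.33, 0.01, 6.04]), np.float64(5.54))
```

Request:
{"fn": "send_rows", "kwargs": {"deltas": [7.3,0,3,5.5,0.2,7.3,0,3,5.5,0.2,7.3,0,6,5.5,0.2,7.3,0,6,5.5,0.2,7.3,0,6,5.5,0.2,7.3,0,6,5.5,0.2]}}

```text
time_s: 3.13
eef_pos: [0.4574, 0.1668, 0.1213]
orientation: [0.94, 2.996, 0.001]
contact_force: [0.6, 0.4, -0.9]
width: 0.611
grip_force: 0.0
```

```bash
python3 -c "
from h import *
im,ps=snap('w4');print(delta([.4555,.168,.068],145.2))
cv2.imwrite('pics/c5.png',im[100:400])"
```

```text
(array([ 0.28, -0.03,  5.35]), np.float64(-0.08))
```

View pics/c5.png

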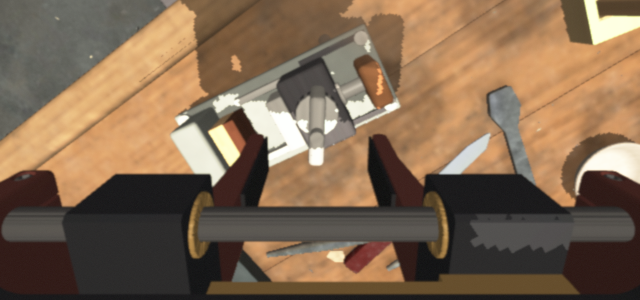

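Request:
{"fn": "send_rows", "kwargs": {"deltas": [0.3,0,3,0,0.2,0.3,0,5.4,0,0.2,0.3,0,5.4,0,0.2,0.3,0,5.4,0,-1,0.3,0,5.4,0,-1,0.3,0,5.4,0,-1,0.3,0,5.4,0,-1,0.3,0,5.4,0,-1,0.3,0,5.4,0,-1,0.3,0,5.4,0,-1]}}

```text
time_s: 4.02
eef_pos: [0.4542, 0.1682, 0.0665]
orientation: [0.941, 2.997, 0.001]
contact_force: [-0.7, -1.9, 5.0]
width: 0.114
grip_force: 30.3
```

```bash
python3 -c "
from h import *
o=observe();print(o);p,R=pose();print(R.T@o['contact_force'],R.T@o['wrist_torque'],yaw())"
```

```text
{'time_s': 4.0167, 'qpos': array([-0.64441834,  0.38686242,  0.23342397,  2.097293  , -0.14098776,
        0.67115661,  0.64535092]), 'qd': array([ 0.00149511,  0.00094647,  0.00102358,  0.00198247, -0.00026102,
       -0.00041754, -0.00067315]), 'tau': array([-9.65157989e-03, -4.64380860e+01,  3.03891934e+00, -1.98458004e+01,
       -9.04487679e-02, -1.26140504e-01,  5.21469454e-02]), 'eef_pos': array([0.45415284, 0.16823801, 0.06651722]), 'orientation': array([9.40868206e-01, 2.99697799e+00, 8.12890084e-04]), 'contact_force': array([-0.73010854, -1.9085022 ,  5.04493543]), 'wrist_torque': array([-0.35127521,  0.1074973 , -0.05071752]), 'grip_force': 30.33528596162796, 'width': 0.11371654706257853}
[-0.49282387 -1.98025807 -5.04603956] [ 0.34969667 -0.11259257  0.05057033] 145.14178400954447
```

Request:
{"fn": "send_rows", "kwargs": {"deltas": [-0.1,0,0,6,-1,-0.1,0,0,12,-1,-0.1,0,0,18,-1,-0.1,0,0,24,-1,-0.1,0,0,30,-1,-0.1,0,0,36,-1,-0.1,0,0,42,-1,-0.1,0,0,47,-1,-0.1,0,0,50,-1,-0.1,0,0,50,-1]}}

```text
time_s: 4.85
eef_pos: [0.456, 0.1692, 0.0666]
orientation: [2.121, 2.316, 0.005]
contact_force: [2.7, 4.3, -1.8]
width: 0.112
grip_force: 29.9
```

```bash
python3 -c "
from h import *
o=observe();p,R=pose();print(p,R.T@o['contact_force'],R.T@o['wrist_torque'],yaw())"
```

```text
[0.45601962 0.16916575 0.06656572] [3.9926627  3.09936132 1.83037202] [-0.59118347  0.84003749  0.00665793] 95.03053858257918
```

Request:
{"fn": "send_rows", "kwargs": {"deltas": [0,0,0,4,-1,0,0,0,8,-1,0,0,0,11,-1,0,0,0,12,-1,0,0,0,12,-1,0,0,0,12,-1]}}

```text
time_s: 5.35
eef_pos: [0.4565, 0.1691, 0.0666]
orientation: [2.348, 2.086, 0.006]
contact_force: [4.7, 4.4, -3.1]
width: 0.114
grip_force: 29.9
```

```bash
python3 -c "
from h import *
o=observe();p,R=pose();print(p,R.T@o['contact_force'],R.T@o['wrist_torque'],yaw())"
```

```text
[0.45651206 0.16914715 0.06659504] [4.95112358 4.09534552 3.14362737] [-0.82143317  1.03512919  0.05259737] 83.22872138705371
```

Request:
{"fn": "send_rows", "kwargs": {"deltas": [0,0,0,1,-1,0,0,0,2,-1,0,0,0,2,-1,0,0,0,2,-1]}}

```text
time_s: 5.68
eef_pos: [0.4566, 0.1691, 0.0666]
orientation: [2.384, 2.045, 0.006]
contact_force: [4.6, 4.6, -4.2]
width: 0.113
grip_force: 30.0
```

```bash
python3 -c "
from h import *
o=observe();p,R=pose();print(p,R.T@o['contact_force'],R.T@o['wrist_torque'],yaw())"
```

```text
[0.45659997 0.1691477  0.0666018 ] [5.29222075 3.87368641 4.26254655] [-0.82293924  1.0590548  -0.06116348] 81.25305669776992
```

Request:
{"fn": "send_rows", "kwargs": {"deltas": [0,0,0,1,-1,0,0,0,2,-1,0,0,0,2,-1,0,0,0,2,-1]}}

```text
time_s: 6.02
eef_pos: [0.4566, 0.169, 0.0666]
orientation: [2.417, 2.004, 0.006]
contact_force: [5.2, 3.0, -4.0]
width: 0.109
grip_force: 30.4
```

```bash
python3 -c "
from h import *
o=observe();p,R=pose();print(p,R.T@o['contact_force'],R.T@o['wrist_torque'],yaw())"
```

```text
[0.45660986 0.16902302 0.06660815] [3.84904869 4.51825209 3.98908892] [-0.88210727  0.92760824 -0.61942733] 79.3248851356887
```

Request:
{"fn": "send_rows", "kwargs": {"deltas": [0,0,0,-0.5,0,0,0,0,-0.5,0,0,0,0,-0.5,0,0,0,0,-0.5,0,0,0,-3,0,0.2,0,0,-7,0,0.2,0,0,-10,0,0.2,0,0,-10,0,0.2,0,0,-10,0,0.2]}}

```text
time_s: 6.77
eef_pos: [0.4555, 0.168, 0.1676]
orientation: [-2.421, -2.001, -0.005]
contact_force: [-0.5, -0.5, -0.5]
width: 0.601
grip_force: 0.0
```

```bash
python3 -c "
from h import *
print(observe()['width'],delta([.52,.11,.17],150))"
```

```text
0.6006452245790032 (array([-4.48,  7.43, -0.24]), np.float64(-70.85))
```

Request:
{"fn": "send_rows", "kwargs": {"deltas": [-2,4,0,-14,1,-4.5,7.5,0,-21,1,-4.5,7.5,0,-28,1,-4.5,7.5,0,-35,1,-4.5,7.5,0,-42,1,-4.5,7.5,0,-50,1,-4.5,7.5,0,-57,1,-4.5,7.5,0,-64,1,-4.5,7.5,0,-71,1,-4.5,7.5,0,-71,1]}}

```text
time_s: 7.6
eef_pos: [0.5188, 0.1089, 0.1644]
orientation: [-0.834, -3.026, 0.002]
contact_force: [-0.0, 0.1, -0.1]
width: 1.0
grip_force: 0.0
```

Request:
{"fn": "send_rows", "kwargs": {"deltas": [0,0,0,0,1,0,0,0,0,1,0,0,0,0,1]}}

```text
time_s: 7.85
eef_pos: [0.5195, 0.109, 0.1653]
orientation: [-0.851, -3.023, 0.001]
contact_force: [0.5, -0.8, 0.1]
width: 1.003
grip_force: 0.0
```

```bash
python3 -c "
from h import *
im,ps=snap('w5');print(ps[0],yaw())
# project gap region
c=get_calibration('wrist');f=200/np.tan(np.radians(c['fovy']/2));H=c['hand_eye']
X=np.array([.4498,.1208,.03]);q=np.linalg.inv(H)@np.r_[ps[1].T@(X-ps[0]),1];uv=(f*q[0]/q[2]+c['cx'],f*q[1]/q[2]+c['cy']);print(uv)
a=-98.9;ang=None
# image direction of jig x
X2=X+.03*np.array([np.cos(np.radians(a)),np.sin(np.radians(a)),0]);q=np.linalg.inv(H)@np.r_[ps[1].T@(X2-ps[0]),1];d=np.array((f*q[0]/q[2]+c['cx'],f*q[1]/q[2]+c['cy']))-uv
ang=np.degrees(np.arctan2(d[1],d[0]));print(ang)
uvc=(np.array(uv)-d*0.5)
im2,M=rot(im,tuple(map(float,uvc)),float(ang),5,800,500);np.save('pics/M5.npy',M);cv2.imwrite('pics/c6.png',im2)"
```

```text
[0.5194804  0.10898044 0.16532429] 148.61145400228494
(np.float64(287.1909446447398), np.float64(121.68661512795323))
156.60917165985032
```

View pics/c6.png

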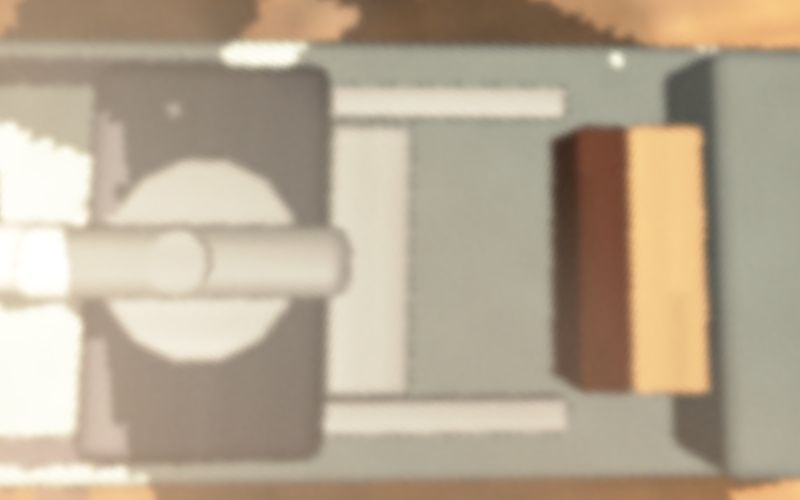

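Ring is locked, with the bar in line with the jig. The pad face edge is at x≈408 and the blank face top edge at x≈580, so the gap is about 28.5 mm and one packer leaves about 16.5 mm, under 18. Next come exact jig and packer coordinates.

Run:
```python
from h import *
np.set_printoptions(precision=4,suppress=True)
M=np.load("pics/M5.npy");_,p5=load("w5");_,p1=load("w1");_,p2=load("w2")
B=lambda q,z:onz("wrist",back(M,q),z,p5)
pad=B([(408,127),(408,390)],.0445);top=B([(578,128),(584,390)],.045);bk=B([(703,127),(709,392)],.045);foot=B([(555,140),(557,375)],.01);st=B([(335,100),(565,100),(335,416),(565,416)],.018)
for n,q in(("pad",pad),("top",top),("back",bk),("foot",foot)): print(n,q[:,:2].ravel(),"ang",np.degrees(np.arctan2(*(q[0]-q[1])[[1,0]]))%180-180+90)
for i in(0,2): print("strip",st[i:i+2,:2].ravel(),np.degrees(np.arctan2(*(st[i+1]-st[i])[[1,0]])))
a=np.radians(-98.9);ex=np.array([np.cos(a),np.sin(a)]);ey=np.array([-ex[1],ex[0]])
for n,q in(("pad",pad),("top",top),("back",bk),("foot",foot),("strip",st),("ringtop",B([(178,262)],.1))): print(n,q[:,:2]@ex,q[:,:2]@ey)
print("ex,ey",ex,ey)
# packers from c2: w1 crop off(500,10), y-300; w2 crop off (380,0),x-400
f1=lambda *q:(np.array(q)-(0,300))/2+(500,10); f2=lambda *q:(np.array(q)-(400,300))/2+(380,0)
# top-face corners [near-left, far-left..]: top edge line ends
A1=dict(a=[(134,383),(247,346),(250,370),(138,410)],b=[(145,482),(254,449),(257,470),(148,506)],c=[(155,578),(259,545),(262,568),(160,599)])
A2=dict(a=[(592,476),(700,443),(703,466),(596,502)],b=[(610,573),(714,540),(716,562),(614,597)])
for k in A1:
    q=onz("wrist",f1(*A1[k]),.083,p1);print(k,"w1",q.mean(0),"width ang",np.degrees(np.arctan2(*(q[1]-q[0])[[1,0]])),np.linalg.norm(q[1]-q[0]))
for k in A2:
    q=onz("wrist",f2(*A2[k]),.083,p2);print(k,"w2",q.mean(0),np.degrees(np.arctan2(*(q[1]-q[0])[[1,0]])))
for k1,k2 in(("b","a"),("c","b"),("a","a"),("b","b")):
    r=[tri(*[(o,d[i]) for o,d in(rays("wrist",f1(*A1[k1]),p1),rays("wrist",f2(*A2[k2]),p2))]) for i in range(4)]
    print(k1,k2,np.mean([x[0] for x in r],0),max(x[1] for x in r))
```

```text
pad [0.4722 0.1319 0.43   0.1378] ang 81.97544435008331
top [0.4677 0.1029 0.4253 0.109 ] ang 81.82307528598068
back [0.4646 0.0811 0.4215 0.0882] ang 80.69458709560854
foot [0.4676 0.102  0.4249 0.1087] ang 81.18155804549318
strip [0.4807 0.1431 0.4743 0.1001] -98.35821052899904
strip [0.4253 0.1503 0.4185 0.1094] -99.472174412739
pad [-0.2033 -0.2027] [0.4461 0.4035]
top [-0.174  -0.1735] [0.4462 0.4033]
back [-0.152  -0.1523] [0.4465 0.4028]
foot [-0.1731 -0.1731] [0.4461 0.403 ]
strip [-0.2157 -0.1723 -0.2143 -0.1728] [0.4527 0.4531 0.397  0.3966]
ringtop [-0.2364] [0.4246]
ex,ey [-0.1547 -0.988 ] [ 0.988  -0.1547]
a w1 [0.4457 0.4258 0.083 ] width ang 78.5110261492889 0.04331176442129913
b w1 [0.4842 0.4182 0.083 ] width ang 77.83038587893762 0.043358722911225854
c w1 [0.5242 0.4102 0.083 ] width ang 79.37898238574452 0.043053933998177044
a w2 [0.4451 0.426  0.083 ] 77.31983494071764
b w2 [0.4846 0.4182 0.083 ] 78.66057482605176
b a [0.4453 0.3803 0.1503] 0.01819749991953296
c b [0.4792 0.3794 0.1413] 0.018538013478035575
a a [0.4455 0.4264 0.0822] 0.0005147933907220092
b b [0.4843 0.4181 0.0831] 0.0004361659271485582
```

```bash
python3 -c "
from h import *
print(delta([.4455,.426,.13],168.3))"
```

```text
(array([22.83, 23.2 ,  3.55]), np.float64(-19.69))
```

Request:
{"fn": "send_rows", "kwargs": {"deltas": [22.8,23.2,0,-20,1,22.8,23.2,0,-20,1,22.8,23.2,0,-20,1,22.8,23.2,0,-20,1,22.8,23.2,0,-20,1,22.8,23.2,0,-20,1,22.8,23.2,0,-20,1,22.8,23.2,3.5,-20,1,22.8,23.2,3.5,-20,1,22.8,23.2,3.5,-20,1]}}

```text
time_s: 8.73
eef_pos: [0.4421, 0.4273, 0.1282]
orientation: [-0.301, -3.124, 0.005]
contact_force: [0.6, -0.2, -1.2]
width: 0.999
grip_force: 0.0
```

Run:
```python
from h import *
np.set_printoptions(precision=4,suppress=True)
im,ps=snap('w6');print(ps[0],yaw(),delta([.4455,.426,.0525],168.3))
c=get_calibration('wrist');f=200/np.tan(np.radians(c['fovy']/2));Hi=np.linalg.inv(c['hand_eye'])
def pr(X):
    q=Hi@np.r_[ps[1].T@(np.array(X)-ps[0]),1];return f*q[0]/q[2]+c['cx'],f*q[1]/q[2]+c['cy']
for X in([.4455,.426,.083],[.4843,.4181,.083]): print(pr(X))
hsv=cv2.cvtColor(im,cv2.COLOR_BGR2HSV);u,v=map(int,pr([.4455,.426,.083]));print(hsv[v-12:v+13:4,u-30:u+31:10,:])
```

```text
[0.4421 0.4273 0.1282] 168.82636868413448 (array([-0.14,  0.1 ,  7.72]), np.float64(0.53))
(np.float64(315.41772201913767), np.float64(230.4935710534549))
(np.float64(315.0894998354337), np.float64(282.8474478012473))
[[[ 22 101 126]
  [ 16 119 111]
  [ 15 115 106]
  [ 12 135  66]
  [ 16 117 109]
  [ 16 119 111]
  [ 28  90 176]]

 [[ 15 120 178]
  [ 15 119 190]
  [ 16 121 179]
  [ 16 120 178]
  [ 15 120 181]
  [ 15 120 183]
  [ 17 117 172]]

 [[ 15 120 198]
  [ 16 121 203]
  [ 15 121 202]
  [ 15 120 194]
  [ 15 121 208]
  [ 15 121 205]
  [ 16 119 200]]

 [[ 16 121 207]
  [ 18 113 224]
  [ 16 121 207]
  [ 15 120 193]
  [ 20 107 229]
  [ 16 120 204]
  [ 18 111 221]]

 [[ 28  57 254]
  [ 28  62 254]
  [ 28  57 254]
  [ 28  56 254]
  [ 29  52 254]
  [ 28  59 254]
  [ 28  59 254]]

 [[ 30  30 254]
  [ 19 110 230]
  [ 19 108 232]
  [ 19 110 229]
  [ 19 107 235]
  [ 19 109 234]
  [ 30  34 254]]

 [[ 31  28 255]
  [ 15 116 108]
  [ 16 115 109]
  [ 16 116 110]
  [ 16 117 113]
  [ 16 113 113]
  [ 31  31 255]]]
```

Request:
{"fn": "send_rows", "kwargs": {"deltas": [-0.1,0.1,3,0.5,1,-0.1,0.1,6,0.5,1,-0.1,0.1,7.6,0.5,1,-0.1,0.1,7.6,0.5,1,-0.1,0.1,7.6,0.5,-1,-0.1,0.1,7.6,0.5,-1,-0.1,0.1,7.6,0.5,-1,-0.1,0.1,7.6,0.5,-1,-0.1,0.1,7.6,0.5,-1,-0.1,0.1,7.6,0.5,-1]}}

```text
time_s: 9.62
eef_pos: [0.4465, 0.4268, 0.0559]
orientation: [0.32, 3.125, 0.002]
contact_force: [0.3, -0.4, 0.2]
width: 0.582
grip_force: 0.0
```

Run:
```python
from h import *
np.set_printoptions(precision=4,suppress=True)
o=observe();p,R=pose();print(p,yaw(),R.T@o['contact_force'],o['width']*88,o['grip_force'])
```

```text
[0.4465 0.4268 0.0559] 168.3181730948575 [-0.4124 -0.2792 -0.1825] 51.19142085237202 0.0
```

Request:
{"fn": "send_rows", "kwargs": {"deltas": [0,0,0.3,0,0.16,0,0,0.3,0,0.16,0,0,0.3,0,-1,0,0,0.3,0,-1,0,0,0.3,0,-1,0,0,0.3,0,-1,0,0,0.3,0,-1]}}

```text
time_s: 10.2
eef_pos: [0.446, 0.4259, 0.0519]
orientation: [-0.32, -3.125, 0.002]
contact_force: [-0.8, -3.0, 1.0]
width: 0.496
grip_force: 30.0
```

Run:
```python
from h import *
np.set_printoptions(precision=4,suppress=True)
o=observe();p,R=pose();print(p,yaw(),R.T@o['contact_force'],o['width']*88,o['grip_force'])
```

```text
[0.446  0.4259 0.0519] 168.30629325476752 [ 0.1306 -3.1235 -1.0218] 43.64591334500366 29.976308941841125
```

Request:
{"fn": "send_rows", "kwargs": {"deltas": [0,0,-1,0,-1,0,0,-2,0,-1,0,0,-5,0,-1,0,0,-9,0,-1,0,0,-12,0,-1,0,0,-12,0,-1,0,0,-12,0,-1]}}

```text
time_s: 10.78
eef_pos: [0.4474, 0.4281, 0.1756]
orientation: [0.319, 3.122, 0.009]
contact_force: [0.3, -0.2, -1.3]
width: 0.493
grip_force: 30.0
```

Run:
```python
from h import *
np.set_printoptions(precision=4,suppress=True)
o=observe();p,R=pose();print(p,yaw(),R.T@o['contact_force'],o['width']*88,o['grip_force'],delta([.4477,.1134,.17],80.9))
```

```text
[0.4474 0.4281 0.1756] 168.3297140147877 [-0.3087 -0.1483  1.318 ] 43.39912567336401 29.96908128261566 (array([ -6.4 , -30.81,   0.4 ]), np.float64(87.43))
```

Request:
{"fn": "send_rows", "kwargs": {"deltas": [-0.8,-3.5,0,7,-1,-1.6,-7,0,14,-1,-2.4,-10.5,0,21,-1,-3.2,-14,0,28,-1,-4,-17.5,0,35,-1,-4.6,-21,0,42,-1,-5.2,-24,0,49,-1,-5.8,-27,0,56,-1,-6.4,-30,0,63,-1,-6.4,-30.8,0,70,-1]}}

```text
time_s: 11.62
eef_pos: [0.4459, 0.1071, 0.1717]
orientation: [2.067, 2.365, -0.002]
contact_force: [-0.3, -1.1, 0.0]
width: 0.501
grip_force: 30.0
```

Request:
{"fn": "send_rows", "kwargs": {"deltas": [0,0,0,7,-1,0,0,0,14,-1,0,0,0,18,-1,0,0,0,18,-1,0,0,0,18,-1,0,0,0,18,-1]}}

```text
time_s: 12.12
eef_pos: [0.4462, 0.1121, 0.1718]
orientation: [-2.398, -2.029, 0.001]
contact_force: [0.3, 0.1, 0.2]
width: 0.497
grip_force: 30.0
```

Run:
```python
from h import *
np.set_printoptions(precision=4,suppress=True)
o=observe();p,R=pose();print(p,yaw(),o['grip_force'],delta([.4477,.1134,.0495],80.9))
im,ps=snap('w7')
```

```text
[0.4462 0.1121 0.1718] 80.48650121360473 29.969023168087006 (array([ 0.16,  0.13, 12.23]), np.float64(-0.41))
```

Request:
{"fn": "send_rows", "kwargs": {"deltas": [0.1,0.1,4,-0.4,-1,0.1,0.1,7.5,-0.4,-1,0.1,0.1,7.5,-0.4,-1,0.1,0.1,7.5,-0.4,-1,0.1,0.1,7.5,-0.4,-1]}}

```text
time_s: 12.58
eef_pos: [0.4483, 0.1126, 0.0983]
orientation: [2.394, 2.034, 0.001]
contact_force: [0.2, 0.1, -0.6]
width: 0.503
grip_force: 30.0
```

Run:
```python
from h import *
np.set_printoptions(precision=4,suppress=True)
print(pose()[0],yaw(),delta([.4477,.1134,.0495],80.9))
im,ps=snap('w8'); cv2.imwrite('pics/c8.png',cv2.resize(im[80:330,200:440],None,fx=2.4,fy=2.4,interpolation=cv2.INTER_CUBIC))
```

```text
[0.4483 0.1126 0.0983] 80.70873019782326 (array([ 0.07, -0.08,  4.88]), np.float64(-0.19))
```

View pics/c8.png

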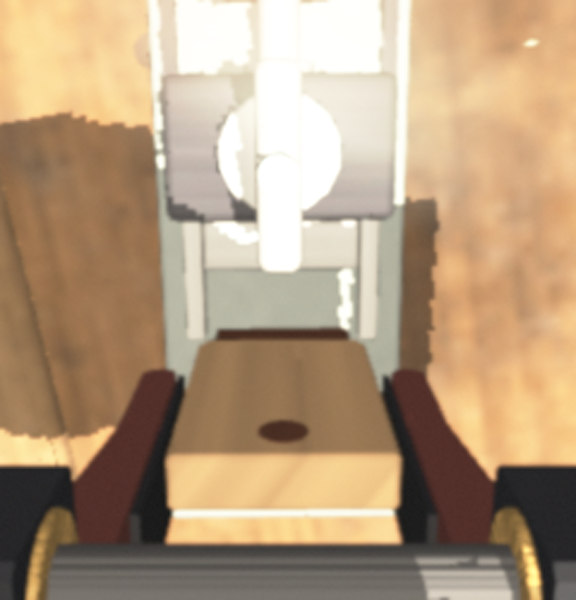

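Held packer is centred: its foot runs (200..362, 342) and the pad (207..352, 268), so both centre at u≈280. Next I compute its exact offset from the face.

Run:
```python
from h import *
np.set_printoptions(precision=4,suppress=True)
_,ps=load('w8')
c=lambda *q:np.array(q)/2.4+(200,80)
a=np.radians(-98.9);ex=np.array([np.cos(a),np.sin(a)]);ey=np.array([-ex[1],ex[0]])
for n,q,z in(("foot",[(202,344),(360,344)],.0594),("top",[(168,453),(401,453)],.1294),("topfar",[(168,510),(399,510)],.1294),("pad",[(207,268),(352,268)],.0445),("blank edge",[(217,331),(348,331)],.045),("strips",[(186,335),(205,335),(360,335),(377,335)],.018)):
    w=onz("wrist",c(*q),z,ps)[:,:2]; print(n,w@ex,w@ey)
```

```text
foot [-0.1852 -0.1849] [0.4032 0.4462]
top [-0.1885 -0.1881] [0.4039 0.4469]
topfar [-0.1767 -0.1763] [0.4033 0.4469]
pad [-0.2028 -0.2025] [0.4038 0.445 ]
blank edge [-0.1841 -0.1838] [0.4061 0.4441]
strips [-0.1739 -0.1738 -0.1734 -0.1734] [0.3935 0.3998 0.4504 0.456 ]
```

Request:
{"fn": "send_rows", "kwargs": {"deltas": [0,0,1.5,0,-1,0,0,3,0,-1,0,0,4,0,-1,0,0,4.5,0,-1,0,0,4.7,0,-1,0,0,4.7,0,-1,0,0,4.7,0,-1]}}

```text
time_s: 13.22
eef_pos: [0.4481, 0.1128, 0.0507]
orientation: [2.394, 2.034, 0.001]
contact_force: [-0.4, 0.1, 0.0]
width: 0.501
grip_force: 30.0
```

Request:
{"fn": "send_rows", "kwargs": {"deltas": [0,0,0.1,0,-1,0,0,0.2,0,-1,0,0,0.2,0,-1,0,0,0.2,0,-1]}}

```text
time_s: 13.55
eef_pos: [0.4481, 0.113, 0.0487]
orientation: [-2.394, -2.034, -0.002]
contact_force: [-1.5, -0.1, 6.4]
width: 0.497
grip_force: 30.0
```

Request:
{"fn": "send_rows", "kwargs": {"deltas": [0,0,0,0,0.4,0,0,0,0,0.4,0,0,0,0,0.4,0,0,0,0,0.4,0,0,-1,0,0.4,0,0,-3,0,0.4,0,0,-7,0,0.4,0,0,-10,0,0.4,0,0,-10,0,0.4,0,0,-10,0,0.4]}}

```text
time_s: 14.38
eef_pos: [0.4487, 0.1133, 0.1502]
orientation: [2.393, 2.035, 0.007]
contact_force: [-0.4, -0.5, -0.6]
width: 0.705
grip_force: 0.0
```

Run:
```python
from h import *
np.set_printoptions(precision=4,suppress=True)
a=np.radians(-98.9);ex=np.array([np.cos(a),np.sin(a)]);ey=np.array([-ex[1],ex[0]])
im,ps=snap('w9');print(ps[0],yaw(),observe()['width'])
# handle in top view by colour (orange) and back in w3
_,p3=load('w3');c3=lambda *q:np.array(q)/3+(200,30)
w=onz('wrist',c3((523,124),(553,243),(470,135),(502,254)),.055,p3)[:,:2];print('handle',w@ex,w@ey)
```

```text
[0.4487 0.1133 0.1502] 80.73887430294049 0.7033511645351617
handle [-0.2911 -0.2894 -0.2765 -0.2749] [0.4092 0.4422 0.4068 0.44  ]
```

Request:
{"fn": "send_rows", "kwargs": {"deltas": [4,0,0,-0.4,-1,8,-0.1,0,-0.4,-1,11,-0.2,0,-0.4,-1,14.1,-0.2,0,-0.4,-1,14.1,-0.2,0,-0.4,-1,14.1,-0.2,4,-0.4,-1,14.1,-0.2,8,-0.4,-1,14.1,-0.2,11.8,-0.4,-1,14.1,-0.2,11.8,-0.4,-1,14.1,-0.2,11.8,-0.4,-1]}}

```text
time_s: 15.27
eef_pos: [0.4668, 0.2503, 0.0283]
orientation: [2.388, 2.041, -0.01]
contact_force: [0.5, 0.0, -0.5]
width: 0.009
grip_force: 0.0
```

```bash
cat >> h.py <<'E'
def jig():
    a=np.radians(-98.9);ex=np.array([np.cos(a),np.sin(a)]);ey=np.array([-ex[1],ex[0]])
    o=observe();p,R=pose();f=o['contact_force'];return np.round([*(1000*np.array([p[:2]@ex,p[:2]@ey,p[2]])),yaw(R),f[:2]@ex,f[:2]@ey,f[2],o['width'],o['time_s']],2)
E
python3 -c "
from h import *
print(jig())"
```

```text
[-3.1947e+02  4.2242e+02  2.8290e+01  8.1060e+01 -1.0000e-01  4.7000e-01
 -5.4000e-01  1.0000e-02  1.5270e+01]
```

Request:
{"fn": "send_rows", "kwargs": {"deltas": [-0.5,0.2,-0.2,0,-1,-1,0.2,-0.2,0,-1,-1.4,0.2,-0.2,0,-1,-1.4,0.2,-0.2,0,-1,-1.4,0.2,-0.2,0,-1]}}

```text
time_s: 15.68
eef_pos: [0.4688, 0.2382, 0.0335]
orientation: [-2.387, -2.042, -0.004]
contact_force: [0.3, 0.6, -0.0]
width: 0.003
grip_force: 0.0
```

```bash
python3 -c "
from h import *
np.set_printoptions(suppress=True);print(jig())"
```

```text
[-307.89  426.31   33.45   81.08   -0.64    0.24   -0.03    0.     15.68]
```

Request:
{"fn": "send_rows", "kwargs": {"deltas": [-0.2,0,0,0,-1,-0.4,0,0,0,-1,-0.4,0,0,0,-1,-0.4,0,0,0,-1]}}

```text
time_s: 16.02
eef_pos: [0.4676, 0.2341, 0.0321]
orientation: [-2.387, -2.043, 0.0]
contact_force: [0.4, -0.1, -0.0]
width: 0.006
grip_force: 0.0
```

```bash
python3 -c "
from h import *
np.set_printoptions(suppress=True);print(jig())"
```

```text
[-303.64  425.74   32.14   81.11   -0.01    0.41   -0.05    0.01   16.02]
```

Request:
{"fn": "send_rows", "kwargs": {"deltas": [-0.1,-0.1,0,0,-1,-0.2,-0.1,0,0,-1,-0.2,-0.1,0,0,-1,-0.2,-0.1,0,0,-1]}}

```text
time_s: 16.35
eef_pos: [0.4663, 0.2327, 0.0321]
orientation: [-2.386, -2.043, -0.0]
contact_force: [0.1, 2.3, -0.3]
width: 0.008
grip_force: 0.9
```

```bash
python3 -c "
from h import *
np.set_printoptions(suppress=True);print(jig())"
```

```text
[-302.    424.66   32.08   81.13   -2.33   -0.27   -0.32    0.01   16.35]
```

Request:
{"fn": "send_rows", "kwargs": {"deltas": [-0.1,0,0,0,-1,-0.2,0,0,0,-1,-0.2,0,0,0,-1,-0.2,0,0,0,-1]}}

```text
time_s: 16.68
eef_pos: [0.4659, 0.2304, 0.0321]
orientation: [-2.387, -2.043, 0.0]
contact_force: [-1.0, 2.5, -1.0]
width: 0.007
grip_force: 1.0
```

```bash
python3 -c "
from h import *
np.set_printoptions(suppress=True);print(jig())"
```

```text
[-299.67  424.69   32.09   81.12   -2.3    -1.38   -1.03    0.01   16.68]
```

Request:
{"fn": "send_rows", "kwargs": {"deltas": [-0.1,0,0,0,-1,-0.2,0,0,0,-1,-0.2,0,0,0,-1,-0.2,0,0,0,-1]}}

```text
time_s: 17.02
eef_pos: [0.4656, 0.2283, 0.0321]
orientation: [-2.387, -2.043, 0.0]
contact_force: [-1.3, 3.1, -0.5]
width: 0.003
grip_force: 1.1
```

```bash
python3 -c "
from h import *
np.set_printoptions(suppress=True);print(jig())"
```

```text
[-297.54  424.65   32.07   81.11   -2.89   -1.74   -0.52    0.     17.02]
```

Request:
{"fn": "send_rows", "kwargs": {"deltas": [-0.3,0,0,0,-1,-0.6,0,0,0,-1,-0.9,0,0,0,-1,-1.1,0,0,0,-1,-1.1,0,0,0,-1,-1.1,0,0,0,-1]}}

```text
time_s: 17.52
eef_pos: [0.4639, 0.2173, 0.0321]
orientation: [-2.387, -2.042, 0.0]
contact_force: [-1.4, 4.5, -3.5]
width: 0.008
grip_force: 1.7
```

```bash
python3 -c "
from h import *
np.set_printoptions(suppress=True);print(jig())"
```

```text
[-286.48  424.73   32.11   81.11   -4.26   -2.12   -3.48    0.01   17.52]
```

Request:
{"fn": "send_rows", "kwargs": {"deltas": [-0.1,0,0,0,-1,-0.1,0,0,0,-1,-0.1,0,0,0,-1]}}

```text
time_s: 17.77
eef_pos: [0.4639, 0.2172, 0.0322]
orientation: [-2.386, -2.043, -0.001]
contact_force: [-0.6, 4.9, -2.2]
width: 0.004
grip_force: 2.8
```

```bash
python3 -c "
from h import *
np.set_printoptions(suppress=True);print(jig())"
```

```text
[-286.38  424.75   32.16   81.15   -4.71   -1.33   -2.15    0.     17.77]
```

Request:
{"fn": "send_rows", "kwargs": {"deltas": [-0.1,0,0,0,-1,-0.1,0,0,0,-1,-0.1,0,0,0,-1]}}

```text
time_s: 18.02
eef_pos: [0.4639, 0.2172, 0.0322]
orientation: [-2.385, -2.044, -0.003]
contact_force: [0.3, 9.0, -4.2]
width: 0.004
grip_force: 4.2
```

```bash
python3 -c "
from h import *
np.set_printoptions(suppress=True);print(jig())"
```

```text
[-286.36  424.74   32.22   81.18   -8.94   -1.09   -4.25    0.     18.02]
```

Request:
{"fn": "send_rows", "kwargs": {"deltas": [-0.1,0,0,0,-1,-0.2,0,0,0,-1,-0.2,0,0,0,-1,-0.2,0,0,0,-1,-0.2,0,0,0,-1]}}

```text
time_s: 18.43
eef_pos: [0.4639, 0.2172, 0.0323]
orientation: [-2.383, -2.045, -0.006]
contact_force: [1.4, 14.5, -7.8]
width: 0.006
grip_force: 7.1
```

```bash
python3 -c "
from h import *
np.set_printoptions(suppress=True);print(jig())
t=read_camera('top');s=read_camera('scene')
o=np.zeros((600,800,3),np.uint8)
o[:300,:]=cv2.resize(t[200:260,370:530],(800,300),interpolation=cv2.INTER_CUBIC)
o[300:,:400]=cv2.resize(s[235:325,300:420],(400,300),interpolation=cv2.INTER_CUBIC)
im,_=snap('w10');o[300:,400:]=cv2.resize(im[150:390,160:480],(400,300))
cv2.imwrite('pics/c10.png',o)"
```

```text
[-286.33  424.74   32.29   81.26  -14.52   -0.84   -7.85    0.01   18.43]
```

View pics/c10.png

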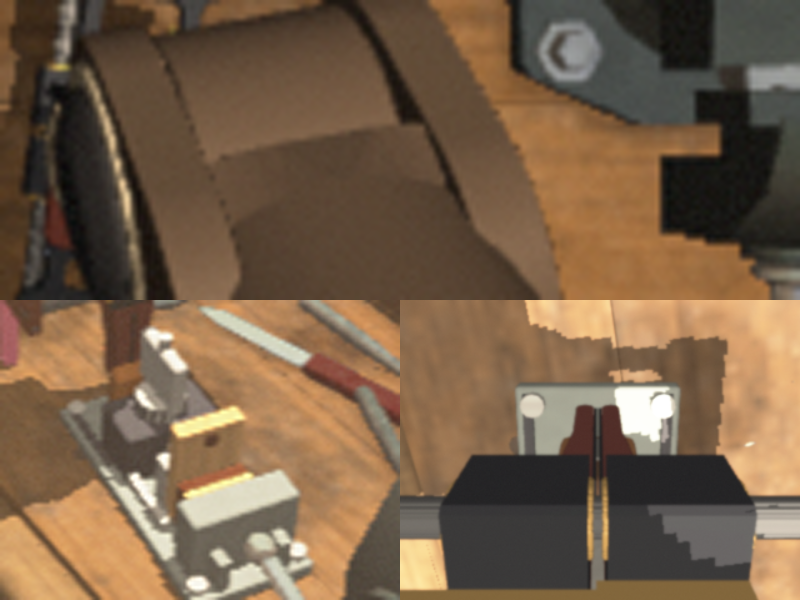

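The scene crop shows the packer upright against the blank with the fingers behind the handle. The travel stopped rigidly at about 16 mm, short of the 18 mm end. I push a little firmer before handing in.

Request:
{"fn": "send_rows", "kwargs": {"deltas": [-0.1,0,0,0,-1,-0.2,0,0,0,-1,-0.2,0,0,0,-1,-0.2,0,0,0,-1,-0.2,0,0,0,-1]}}

```text
time_s: 19.0
eef_pos: [0.4639, 0.2171, 0.0324]
orientation: [-2.381, -2.046, -0.009]
contact_force: [2.2, 20.1, -10.4]
width: 0.005
grip_force: 9.9
```

```bash
python3 -c "
from h import *
np.set_printoptions(suppress=True);j=jig();print(j)
if 14<-j[4]<32: print(job_done())"
```

```text
[-286.3   424.74   32.38   81.34  -20.21   -0.95  -10.39    0.01   19.  ]
the job is handed in; nothing more can be done
None
```

I handed the job in at 19 s: the lock ring is turned to its locked mark, and one packer stands upright against the blank, clamped with about 20 N still on the handle; one was enough, as the pad stopped hard about 16 mm into its 18 mm travel.

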